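# Load and screw down the curd press

## Robot

A 6-joint arm with a two-finger parallel gripper is mounted at the origin on the work surface. World frame = base frame: x ahead of the robot, y to its left, z up, the work surface at z = 0. Lengths are in m, angles in degrees, forces in N, time in s.
With the tool pointing down it reaches from about 0.375 to 0.9 m from the base axis. Payload 3.1 kg.
Tool frame: the origin (TCP) lies at the very end of the fingers, on their centre line; the grasp point (between the pads) lies 19 mm behind it (ctrl.grasp_offset is the distance from the TCP to the grasp point, in m); z points along the fingers, y is the direction in which the jaws open and shut (so a half turn about z gives the same grasp; the last joint's range is limited). The gripper opens to 87 mm and grips with 3 to 60 N. Pads are 19 mm wide; open, the fingers measure 117 mm over their backs; the gripper's body (75 mm by 190 mm) begins 51 mm behind the grasp point.
Start: joints at [64.658, 30.224, 82.088, -0, 67.689, -10.227], TCP at [0.163, 0.603, 0.223] pointing down, gripper open.
Joint ranges: [-176.69, 176.69], [-43.24, 126.21], [12.49, 139.97], [-82, 262], [0, 151.66], [-163.58, 163.58]. Speed limits (degrees/s): [159.86, 159.86, 180, 180, 180, 180].

## Interface

Orientations are given as [roll, pitch, yaw] about the fixed x, y, z axes, in that order (R = Rz(yaw) Ry(pitch) Rx(roll)).
In Python, from plant import ctrl gives the robot as it stands.
- The arm moves only by the shell command python3 -m jog 'ROWS' [OPENING] [FORCE]. ROWS is JSON, a list of rows, each a list of 4 numbers: the shift along the tool's x, y, z in m, then the turn about the tool's z in degrees. In form: [[x, y, z, spin], ...]. A call has 1 to 8 rows; each row is the pose to reach, as a shift and turn from the pose commanded when the call began, along the tool's axes at that moment; what a row does not reach only later rows make up. A row lasts 1/8 s, in which the tool goes at most 62.5 mm and 10.7 degrees, less where a joint would pass 70% of its speed; a pose out of reach is approached as far as the arm can. A call with a gripper value outside its range is refused whole. OPENING is the opening, from 0 (shut) to 1 (fully open), set as the call begins (- or left out, the last holds). The fingers move at their own pace and stop on an object; FORCE is the grip in N (left out, the last holds). Time passes only in rows, so rows that repeat a pose let the fingers close. It gives the time, the measured TCP pose, the force and the opening at its end, in the units of the state.
- ctrl.sense(): the state, without advancing time (a new reading comes with each control period).
- ctrl.grab_frame(name): name is "scene" or "top" or "wrist"; returns the picture (400x640x3 uint8, blue, green, red); there is no depth.
- ctrl.camera_info(name): a dict with "fx", "fy", "cx", "cy" (pixels), "rvec" (rotation vector, rad) and "tvec" (3), from world to camera coordinates, as OpenCV has them. Camera axes: x right, y down, z forward; pixel columns grow to the right and rows downward; lengths in m; the calibration is good to about 2 mm. A picture is of the moment at which its call begins: read the wrist's pose just before it. camera_info takes no time and is no camera call; for the wrist camera it gives the pose at the moment of the call.
- ctrl.finish_job(): hands the job in, once; it reports no verdict.
Trained networks look in the newest picture that a camera, given by its name, has taken for a name from the list of things; names that differ only in an ending like _2 or _b are one class to them, and where a whole thing is asked for, a point or a joint stands for the part that bears it (a point fixed in the world has none). Each returns a list of dicts, best first, with "conf" (0 to 1); they miss things now and then, are a little off and sometimes report something else, mostly with a low value. They report only what shows in the picture. A call takes as long as a camera call.
- ctrl.look_for(target, camera): "at" ([x, y, z] in m, in the coordinates of the camera as it stood for that picture, good to about 4 mm: the middle of the surface that is visible of it).
The state is a dict: "clock": time; "joints": joint angles; "joint_velocities": joint speeds; "joint_efforts": joint torques, N m; "position": TCP position; "tcp_rot": TCP orientation; "ft_force": force on the tool from outside, world axes, zero at the start; "torque": the same for the moment, N m; "finger_gap": finger opening in m.
Only numpy, scipy, OpenCV 4.12 (cv2) and the standard library are available. Lean on these libraries where they do the work, as an engineer would, in place of code of your own. Each camera call takes 0.05 s, during which the arm holds its last target.

## Task

Slide the lidded mould tin all the way into the press, between its guides and flat against the back stop. Then turn the round black ball knob on top clockwise until the foot comes down and holds the tin with about 15 newtons (stop well short of 28 newtons, which would dent the lid), and let go. Leave the tumbler, canister and carton where they are.

Things in the scene. Friction and masses are not known exactly. Their poses are not given: they have to be found in the camera images.
- press: Small steel curd press fixed to the table. Origin: on the table under the vertical spindle; z up, x towards its white column (loading side at -x). Bed plate 210 x 120 mm, x from -125 to +85 mm, top 12 mm above the table. Side guides: inner faces at y = +-42 mm, x from -14 to +40 mm, 14 mm high over the bed, with flared mouths from x = -14 to -37 mm opening to y = +-52 mm.
- stop_face (a point): Middle of the flat face of the press's back stop, across the bed, at the press's x = +40 mm, 27 mm above the table. The tin's flat back rests against it when fully home.
- collar_top (a point): On the press's axis, top of the 34 mm wide collar on the top arm, 136 mm above the table, 34 mm below the ball's centre. The top arm is 44 mm wide, from the press's x = -27 mm back to the column (x = 57 to 83 mm), z = 108 to 128 mm. The frame is rigid.
- ball (a point): Centre of the smooth black ball knob, 36 mm diameter, on a 14 mm neck on the press's axis, 170 mm above the table; stays at that height. It slips unless gripped across its widest part. Clockwise from above lowers the foot 6 mm per rad. It turns with friction 0.17 Nm and stays where left; each newton of foot on tin adds 0.006 Nm against turning clockwise. 1 to 4 rad needed: regrasp every 1.5 rad.
- foot: White round foot of the press, 48 mm diameter, 9 mm thick, on the spindle under the top arm; origin: centre of its flat underside. Starts 68 to 77 mm above the table, 3 to 19 mm above the lid of a tin that is home. It is sprung on the spindle: once on the lid it stays at the lid's height, and its force grows 5 N per mm of spindle travel (30 N per rad of the knob).
- mould: Loose steel mould tin, 80 x 80 x 40 mm, 0.4 to 0.7 kg, with a flat pressing lid whose top is 46 to 52 mm above the tin's underside (it depends on the filling, not measured; too firm to be pressed in). Origin: centre of its underside; handle to its -x. Starts on the bed, pulled 60 to 75 mm out and a little askew. Home: origin at the press's x = 0, y = 0, z = 12 mm, x axis along the press's.
- mould_handle (a point): Point to grasp on the tin's straight black handle, 115 mm from the tin's centre along its -x and 30 mm above its underside (42 mm above the table). The handle's black part is a bar 100 mm long along x, 16 mm wide, 14 mm high; this point lies 10 mm beyond its middle.
- tumbler: Steel tumbler, bystander, 72 mm diameter, 100 mm tall, origin under its centre.
- canister: Closed steel canister, bystander, 72 mm diameter, 100 mm tall, origin under its centre.
- carton: Cardboard carton, bystander, 70 x 70 x 100 mm, origin under its centre.

How it is judged:
By the outcome, as a careful person would: the job done as asked, in the order asked, and still so for the second after the job is handed in, with the robot touching nothing.
It also fails if it takes over 72 s, if anything falls off the work surface, if the arm or the gripper's body presses on something with over 40 N, if the wrist force passes 120 N, or if a joint passes its speed limit or range.

## Working session

There is one attempt and no reset: what is moved stays moved. The work goes in short steps, Python scripts to look and compute and a shell command to move; the robot and the scene stay as the last step left them, time stands still between calls to the robot, and variables do not carry over. Pictures are saved under pics/ and viewed, and the job is handed in when it is done.

```bash
ls; mkdir -p pics
cat > h.py <<'E'
import numpy as np, cv2
from plant import ctrl
def RT(n):
    c=ctrl.camera_info(n); R,_=cv2.Rodrigues(np.array(c["rvec"],float)); return c,R,np.array(c["tvec"],float).ravel()
def look(n,cam,k=2):
    c,R,t=RT(cam)
    for r in ctrl.look_for(n,cam)[:k]:
        p=R.T@(np.array(r["at"])-t); print(n,cam,round(r["conf"],2),p.round(4))
def proj(p,n):
    c,R,t=RT(n); q=(R@np.array(p).T).T+t if np.ndim(p)>1 else R@np.array(p)+t
    q=np.atleast_2d(q); return np.c_[c["fx"]*q[:,0]/q[:,2]+c["cx"],c["fy"]*q[:,1]/q[:,2]+c["cy"]]
def ray(u,v,n,z):
    c,R,t=RT(n); d=R.T@np.array([(u-c["cx"])/c["fx"],(v-c["cy"])/c["fy"],1]); o=-R.T@t
    return o+d*(z-o[2])/d[2]
def snap(n,f):
    im=ctrl.grab_frame(n); cv2.imwrite("pics/"+f+".png",im); return im
def st():
    s=ctrl.sense(); print({k:np.round(s[k],4).tolist() for k in("clock","position","tcp_rot","ft_force","finger_gap","joints")})
E
python3 - <<'E'
from h import *
st()
snap("scene","s1"); 
for n in("press","mould","mould_handle","ball","collar_top","stop_face","foot","tumbler","canister","carton"): look(n,"scene")
snap("top","t1")
for n in("press","mould","mould_handle","ball","collar_top","tumbler","canister","carton"): look(n,"top")
st()
E
```

```text
pics
{'clock': 0.0, 'position': [0.1626, 0.6027, 0.2216], 'tcp_rot': [-179.8799, -0.0215, 164.884], 'ft_force': [0.545, -0.0876, -0.6039], 'finger_gap': 0.0869, 'joints': [64.6567, 30.2778, 82.1561, -0.0002, 67.6881, -10.2272]}
press scene 0.76 [0.587  0.2008 0.0302]
mould scene 0.6 [0.6107 0.1073 0.0584]
mould_handle scene 0.81 [0.6135 0.1041 0.0575]
mould_handle scene 0.18 [0.5789 0.184  0.1802]
ball scene 0.82 [0.5799 0.1835 0.1801]
collar_top scene 0.83 [0.5817 0.1982 0.0279]
stop_face scene 0.78 [0.582  0.1985 0.0265]
foot scene 0.49 [0.5838 0.185  0.0801]
tumbler scene 0.55 [ 0.635  -0.2727  0.0649]
canister scene 0.95 [ 0.478  -0.2748  0.0758]
carton scene 0.72 [0.4866 0.4217 0.1004]
carton scene 0.36 [0.5824 0.201  0.0291]
press top 0.69 [0.5556 0.1857 0.0142]
mould top 0.65 [0.596  0.0955 0.06  ]
mould_handle top 0.69 [0.5956 0.0987 0.0665]
ball top 0.7 [0.5691 0.1813 0.1819]
collar_top top 0.68 [0.5549 0.1832 0.0117]
tumbler top 0.63 [ 0.6251 -0.3019  0.0597]
canister top 0.92 [ 0.4608 -0.2834  0.1003]
carton top 0.7 [0.4718 0.411  0.1062]
{'clock': 1.0, 'position': [0.1629, 0.6034, 0.2225], 'tcp_rot': [-179.9992, -0.0013, 164.884], 'ft_force': [0.8181, -0.3045, -0.0719], 'finger_gap': 0.0871, 'joints': [64.6579, 30.2228, 82.0888, 0.0012, 67.6895, -10.2265]}
```

View pics/s1.png

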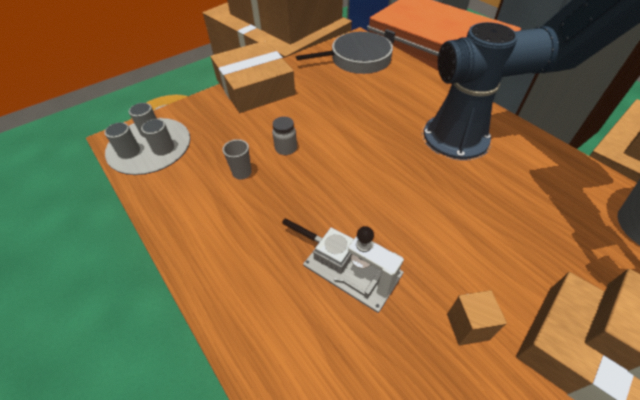

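View pics/t1.png

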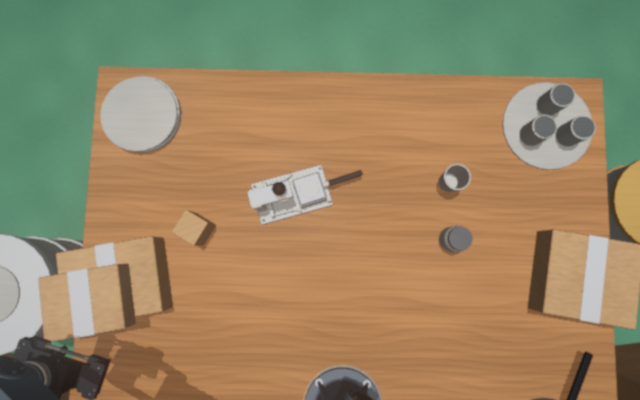

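Run:
```python
from h import *
from scipy.spatial.transform import Rotation as Ro
c,R,t=RT("wrist"); s=ctrl.sense(); T=Ro.from_euler('xyz',s["tcp_rot"],degrees=True).as_matrix()
print(c["fx"],c["cx"],c["cy"], (T.T@(-R.T@t-np.array(s["position"]))).round(4)); print((T.T@R.T).round(3))
c,R,t=RT("top");print(-R.T@t, c["fx"])
# bed corners from top view
pc=[ray(u,v,"top",0.012)[:2].round(3) for u,v in[(250,185),(323,166),(332,204),(260,222)]];print(pc)
```

```text
335.6043579798375 317.32688723623136 203.01124304833607 [ 0.0694 -0.0004 -0.1623]
[[-0.    -0.968 -0.252]
 [ 1.    -0.     0.   ]
 [-0.    -0.252  0.968]]
[0.41655404 0.04939314 1.32109201] 462.92954899695246
[array([0.601, 0.279]), array([0.661, 0.072]), array([0.552, 0.043]), array([0.496, 0.246])]
```

```bash
python3 -m jog '[[-0.04,-0.025,-0.015,7.4],[-0.08,-0.05,-0.03,14.8],[-0.12,-0.08,-0.045,22.2],[-0.165,-0.11,-0.06,29.6],[-0.205,-0.14,-0.07,37],[-0.25,-0.17,-0.08,44.4],[-0.29,-0.2,-0.08,51.8],[-0.33,-0.225,-0.08,59.2]]' 1
cat >> h.py <<'E'
def to(p,yaw=None,s=None):
    s=s or ctrl.sense(); y=np.radians(s["tcp_rot"][2]); d=np.array(p)-s["position"]
    print("delta tool:",round(d@[np.cos(y),np.sin(y),0],4),round(d@[np.sin(y),-np.cos(y),0],4),round(-d[2],4),"spin",None if yaw is None else round((s["tcp_rot"][2]-yaw+180)%360-180,2))
E
python3 -c "
from h import *
to([.593,.102,.3],105.5)"
```

```text
clock: 2.0
position: [0.4238, 0.2986, 0.303]
tcp_rot: [179.9, -0.0, 105.4]
ft_force: [-0.8, 0.2, 0.3]
finger_gap: 0.0873
delta tool: -0.2346 0.1109 0.003 spin -0.08
```

```bash
python3 -m jog '[[-0.05,0.02,0,0],[-0.1,0.045,0,0],[-0.15,0.07,0,0],[-0.2,0.095,0,0],[-0.235,0.11,0.003,0],[-0.235,0.11,0.003,0]]' 1
python3 - <<'E'
from h import *
snap("wrist","w1")
for n in("press","mould","mould_handle","ball","collar_top","stop_face","foot"): look(n,"wrist")
st()
E
```

```text
clock: 2.75
position: [0.5939, 0.1011, 0.2989]
tcp_rot: [-180.0, 0.0, 105.5]
ft_force: [0.1, -0.3, -0.3]
finger_gap: 0.087
press wrist 0.94 [0.5666 0.1972 0.0422]
mould wrist 0.91 [0.5914 0.1106 0.0635]
mould wrist 0.2 [0.5667 0.2003 0.0434]
mould_handle wrist 0.62 [0.5903 0.106  0.0662]
ball wrist 0.58 [0.5677 0.1787 0.1819]
collar_top wrist 0.92 [0.5635 0.2026 0.0421]
stop_face wrist 0.95 [0.5625 0.2025 0.0404]
foot wrist 0.28 [0.5907 0.1054 0.0643]
{'clock': 3.15, 'position': [0.5917, 0.1046, 0.2999], 'tcp_rot': [179.9903, -0.0008, 105.7775], 'ft_force': [-0.5342, -0.0931, 0.0242], 'finger_gap': 0.0873, 'joints': [-0.6213, 23.9294, 80.209, 0.0036, 75.8526, -16.3996]}
```

View pics/w1.png

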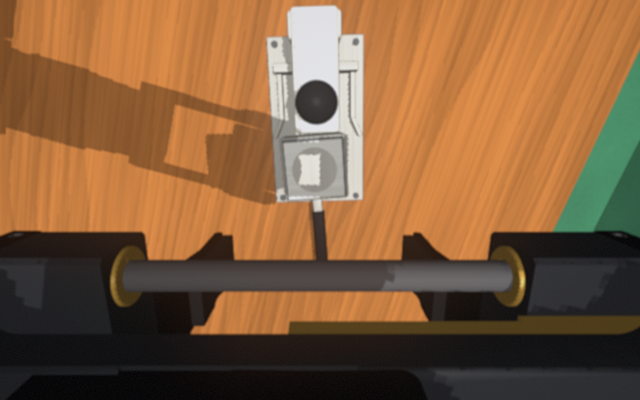

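Run:
```python
import cv2
im=cv2.imread("pics/w1.png")[0:275,245:385]
cv2.imwrite("pics/w1z.png",cv2.resize(im[:215],None,fx=2.75,fy=2.75,interpolation=cv2.INTER_CUBIC))
cv2.imwrite("pics/w1y.png",cv2.resize(im[130:270],None,fx=4,fy=4,interpolation=cv2.INTER_CUBIC))
```

```text
(no output)
```

View pics/w1z.png

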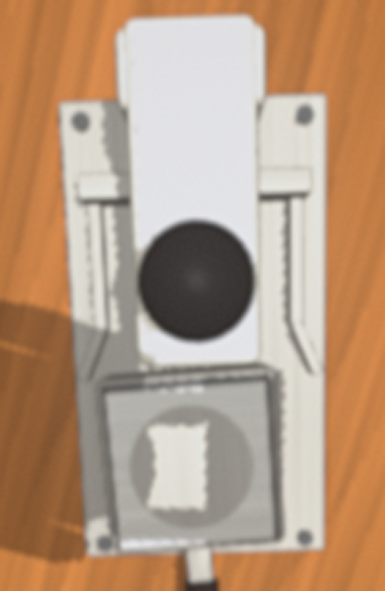

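View pics/w1y.png

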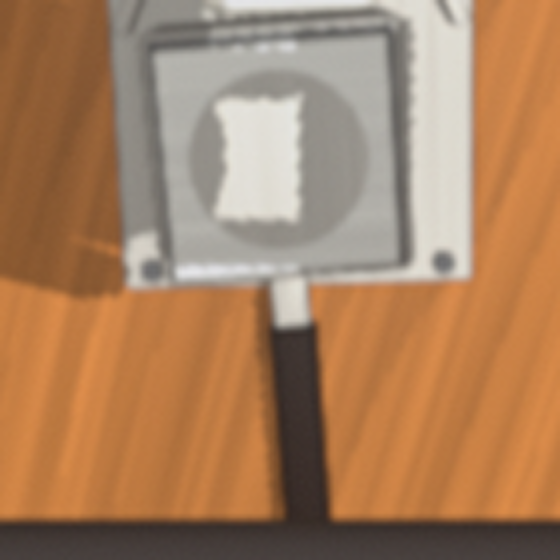

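Run:
```python
from h import *
from scipy.optimize import least_squares
A=[(-.0,0)]
obs=np.array([(266.8,36.4),(363.9,34.2),(363.0,200.1),(276.6,202.2)])
def rig(pr,q):
    x,y,a=pr;c,s=np.cos(a),np.sin(a); q=np.array(q); return np.c_[x+c*q[:,0]-s*q[:,1], y+s*q[:,0]+c*q[:,1], q[:,2]]
bed=[(.085,.06,.012),(.085,-.06,.012),(-.125,-.06,.012),(-.125,.06,.012)]
# image left = ? test both by sign
for sg in(1,-1):
    b=[(p[0],sg*p[1],p[2]) for p in bed]
    r=least_squares(lambda p:(proj(rig(p,b),"wrist")-obs).ravel(),[.572,.179,1.84])
    print(sg,r.x[:2].round(4),np.degrees(r.x[2]).round(2),r.fun.round(1))
    if r.cost<20: P=r.x
print("ball pred",proj(rig(P,[(0,0,.17)]),"wrist"))
f=lambda u,v:(245+u/4,130+v/4)
o=np.array([f(152,45),f(388,30),f(408,262),f(172,275)])
t=[(.04,.04,.052),(.04,-.04,.052),(-.04,-.04,.052),(-.04,.04,.052)]
for z in(.050,.052,.055):
  tt=[(a,b,z) for a,b,_ in t]
  r=least_squares(lambda p:(proj(rig(p,tt),"wrist")-o).ravel(),[.595,.115,1.84])
  print("tin",r.x[:2].round(4),np.degrees(r.x[2]).round(2),r.fun.round(1))
print("hand", [ray(*f(u,v),"wrist",.049).round(4) for u,v in((294,325),(307,520))])
M=r.x; print("grasp",rig(M,[(-.115,0,.042)]).round(4), "handle pts along", rig(M,[(-.055,0,.049),(-.115,0,.049)]).round(4))
c,s=np.cos(P[2]),np.sin(P[2]);d=M[:2]-P[:2];print("tin in press",(c*d[0]+s*d[1]).round(4),(-s*d[0]+c*d[1]).round(4),np.degrees(M[2]-P[2]).round(2))
```

```text
1 [0.5692 0.1808] 107.28 [-0.2  0.3  0.4 -0.3  0.  -0.  -0.3  0.1]
-1 [0.5702 0.177 ] 107.41 [ 97.2   0.8 -97.5   6.  -86.5   5.   86.4   0.4]
ball pred [[317.28036499 102.60583937]]
tin [0.5868 0.1082] 109.88 [-3.4 -2.4  3.7 -3.5  1.9  2.8 -2.1  4. ]
tin [0.5868 0.1085] 109.88 [-3.6 -2.5  3.8 -3.7  2.   3.  -2.3  4.2]
tin [0.5867 0.1089] 109.88 [-3.9 -2.7  4.1 -3.9  2.3  3.2 -2.5  4.4]
hand [array([0.6058, 0.0572, 0.049 ]), array([ 0.6283, -0.0066,  0.049 ])]
grasp [[0.6258 0.0008 0.042 ]] handle pts along [[0.6054 0.0572 0.049 ]
 [0.6258 0.0008 0.049 ]]
tin in press -0.0738 0.0047 2.6
```

```bash
python3 -c "
from h import *
to([.626,.001,.15],109.7)
for p in ([.626,.001,.15],):pass"
```

```text
delta tool: -0.109 0.0049 0.1499 spin -3.92
```

```bash
python3 -m jog '[[-0.04,0.002,0.03,-2],[-0.08,0.004,0.08,-3.9],[-0.109,0.005,0.12,-3.9],[-0.109,0.005,0.15,-3.9],[-0.109,0.005,0.15,-3.9],[-0.109,0.005,0.15,-3.9],[-0.109,0.005,0.15,-3.9]]' 1
python3 - <<'E'
from h import *
st()
im=snap("wrist","w2")
st()
look("mould_handle","wrist");look("ball","wrist")
E
```

```text
clock: 4.03
position: [0.6277, 0.0005, 0.1516]
tcp_rot: [179.8, 0.1, 109.6]
ft_force: [0.2, 0.1, 0.1]
finger_gap: 0.0868
{'clock': 4.025, 'position': [0.6277, 0.0005, 0.1516], 'tcp_rot': [179.8127, 0.1071, 109.6468], 'ft_force': [0.2357, 0.0708, 0.0661], 'finger_gap': 0.0868, 'joints': [-10.1415, 35.1115, 85.5986, 0.0001, 59.0741, -29.7885]}
{'clock': 4.075, 'position': [0.6276, 0.0004, 0.1515], 'tcp_rot': [179.8223, 0.1012, 109.6401], 'ft_force': [-0.323, -0.166, 0.2306], 'finger_gap': 0.0868, 'joints': [-10.1465, 35.1158, 85.6115, 0.0006, 59.0682, -29.787]}
mould_handle wrist 0.58 [0.6005 0.0958 0.0605]
```

View pics/w2.png

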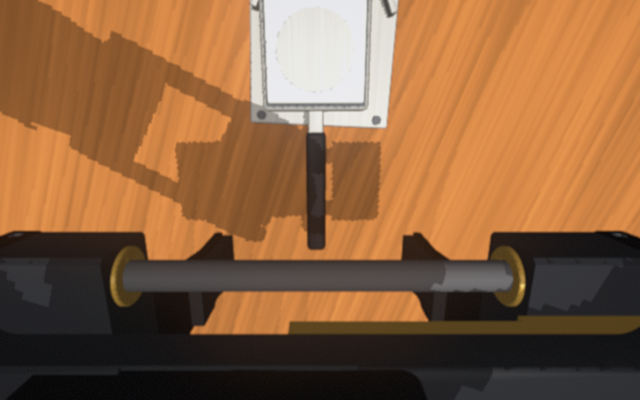

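Run:
```python
from h import *
from scipy.optimize import least_squares
a=ray(317,133,"wrist",.049);b=ray(316,248,"wrist",.049-.003)
print(a.round(4),b.round(4),np.linalg.norm(a-b)); d=(a-b)[:2];d/=np.linalg.norm(d)
print("ang",np.degrees(np.arctan2(d[1],d[0])),"grasp",a[:2]-d*.06)
print("bed corners",[ray(u,v,"wrist",.012).round(4)[:2] for u,v in((250,121),(387,127))])
c,s=np.cos(np.radians(107.28)),np.sin(np.radians(107.28))
print("pred",[(.5692-c*.125-s*y,.1808-s*.125+c*y) for y in(.06,-.06)])
st(); to([*(a[:2]-d*.06),.023],109.6)
```

```text
[0.6076 0.0526 0.049 ] [ 0.6391 -0.0384  0.046 ] 0.09629583079625846
ang 109.09223025012471 grasp [ 0.62719367 -0.00413652]
bed corners [array([0.5498, 0.0409]), array([0.6643, 0.0763])]
pred [(np.float64(0.5490383250123307), np.float64(0.04361943701204753)), (np.float64(0.663622070381928), np.float64(0.07926442680129171))]
{'clock': 4.175, 'position': [0.6272, 0.0003, 0.151], 'tcp_rot': [179.8777, 0.0709, 109.6242], 'ft_force': [-1.104, -0.0269, 0.6031], 'finger_gap': 0.0871, 'joints': [-10.1646, 35.1464, 85.6515, -0.0008, 59.0607, -29.7884]}
delta tool: -0.0042 -0.0015 0.128 spin 0.02
```

```bash
python3 -m jog '[[-0.004,-0.0015,0.04,0],[-0.004,-0.0015,0.08,0],[-0.004,-0.0015,0.115,0],[-0.004,-0.0015,0.128,0],[-0.004,-0.0015,0.128,0]]' 1
python3 -m jog '[[0,0,0,0],[0,0,0,0],[0,0,0,0],[0,0,0,0]]' 0 20
python3 -c "
from h import *
st()"
```

```text
clock: 4.8
position: [0.6264, -0.0042, 0.0214]
tcp_rot: [-180.0, -0.0, 109.6]
ft_force: [-0.3, -0.4, 0.4]
finger_gap: 0.0873
clock: 5.3
position: [0.6268, -0.0043, 0.0221]
tcp_rot: [180.0, 0.0, 109.6]
ft_force: [-0.2, 0.4, -0.2]
finger_gap: 0.0551
{'clock': 5.3, 'position': [0.6268, -0.0043, 0.0221], 'tcp_rot': [179.9585, 0.0245, 109.5827], 'ft_force': [-0.1526, 0.4178, -0.2032], 'finger_gap': 0.0551, 'joints': [-10.5969, 45.6466, 89.3752, -0.0005, 44.9301, -30.1792]}
```

Still closing.

```bash
python3 -m jog '[[0,0,0,0],[0,0,0,0],[0,0,0,0],[0,0,0,0],[0,0,0,0],[0,0,0,0],[0,0,0,0]]' 0 20
python3 -c "
from h import *
snap('wrist','w3');st()"
```

```text
clock: 6.18
position: [0.6267, -0.0042, 0.0215]
tcp_rot: [180.0, 0.0, 109.6]
ft_force: [0.5, 0.7, -1.1]
finger_gap: 0.0158
{'clock': 6.225, 'position': [0.6267, -0.0043, 0.0215], 'tcp_rot': [179.9793, 0.0073, 109.5798], 'ft_force': [1.4941, 0.9323, -1.2582], 'finger_gap': 0.016, 'joints': [-10.594, 45.6982, 89.372, 0.0058, 44.9082, -30.1779]}
```

View pics/w3.png

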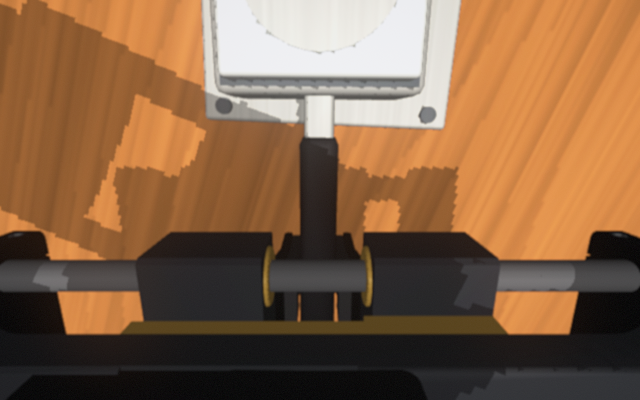

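Run:
```python
from h import *
c,s=np.cos(np.radians(107.28)),np.sin(np.radians(107.28))
q=[ray(u,v,"wrist",.012)[:2] for u,v in((207,118),(443,128.5))]
print(np.round(q,4)); d=q[1]-q[0]; print("len",np.linalg.norm(d),"ang",np.degrees(np.arctan2(d[1],d[0]))+90)
m=(q[0]+q[1])/2; P=m+np.array([c,s])*.125; print("P",P.round(4))
for P in(P,np.array([.5697,.1785])):
  g=ctrl.sense()["position"][:2]-P
  print("tcp in press", g@[c,s], g@[-s,c]); to([*(P-np.array([c,s])*.115),.0215],107.28)
```

```text
[[0.5515 0.0409]
 [0.6641 0.0755]]
len 0.11771805589799297 ang 107.08483796207862
P [0.5707 0.1775]
tcp in press -0.19022791768225056 0.0005166548080624125
delta tool: 0.0751 0.0035 0.0 spin 2.3
tcp in press -0.19144206143294082 -0.00012063715532513856
delta tool: 0.0764 0.0029 0.0 spin 2.3
```

```bash
python3 -m jog '[[0.004,0,0,1],[0.008,0.0003,0,2.3],[0.013,0.0005,0,2.3],[0.02,0.0008,0,2.3],[0.027,0.0011,0,2.3],[0.034,0.0014,0,2.3],[0.041,0.0017,0,2.3],[0.041,0.0017,0,2.3]]'
python3 -c "
from h import *
snap('wrist','w4');st()"
```

```text
clock: 7.22
position: [0.6137, 0.0364, 0.0215]
tcp_rot: [-180.0, -0.1, 107.3]
ft_force: [0.1, 1.5, -0.5]
finger_gap: 0.0153
{'clock': 7.275, 'position': [0.6136, 0.0364, 0.0215], 'tcp_rot': [-179.9548, -0.1268, 107.2609], 'ft_force': [-0.2612, 3.1383, -0.0261], 'finger_gap': 0.0157, 'joints': [-7.055, 45.1437, 91.1534, 0.14, 43.7964, -24.4171]}
```

View pics/w4.png

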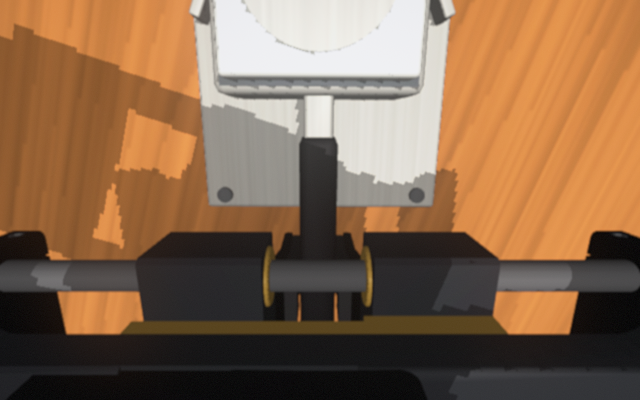

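Run:
```python
from h import *
import numpy as np
im=cv2.imread("pics/w4.png"); cv2.imwrite("pics/w4z.png",cv2.resize(im[0:220,180:460],None,fx=2.7,fy=2.7,interpolation=cv2.INTER_CUBIC))
q=[ray(u,v,"wrist",.012)[:2] for u,v in((209,205),(433.5,205))]
d=q[1]-q[0]; a=np.arctan2(d[1],d[0])+np.pi/2; print("len",np.linalg.norm(d),"ang",np.degrees(a))
m=(q[0]+q[1])/2; c,s=np.cos(a),np.sin(a);P=m+np.array([c,s])*.125; print("P",P.round(4))
to([*(P-np.array([c,s])*.115),.0215],107.28)
```

```text
len 0.1189372875207254 ang 107.25784567117954
P [0.5708 0.1781]
delta tool: 0.033 0.0011 -0.0 spin -0.02
```

View pics/w4z.png

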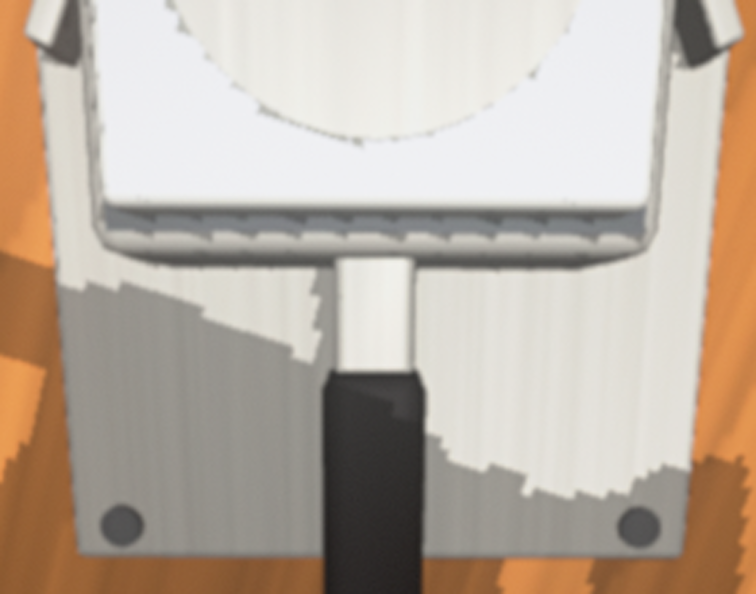

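```bash
python3 -m jog '[[0.005,0.0007,0,0],[0.01,0.0007,0,0],[0.015,0.0007,0,0],[0.02,0.0007,0,0],[0.026,0.0007,0,0],[0.026,0.0007,0,0]]'
python3 -m jog '[[0.002,0,0,0],[0.004,0,0,0],[0.004,0,0,0]]'
```

```text
clock: 8.02
position: [0.6067, 0.0611, 0.0215]
tcp_rot: [-180.0, -0.1, 107.3]
ft_force: [-0.1, 1.1, -0.0]
finger_gap: 0.0158
clock: 8.4
position: [0.6061, 0.0638, 0.0215]
tcp_rot: [180.0, -0.0, 107.3]
ft_force: [0.7, -1.4, -1.2]
finger_gap: 0.0155
```

```bash
python3 -m jog '[[0.001,0,0,0],[0.002,0,0,0],[0.002,0,0,0]]'; python3 -m jog '[[0.001,0,0,0],[0.0015,0,0,0],[0.0015,0,0,0]]'; python3 -m jog '[[0.001,0,0,0],[0.0015,0,0,0],[0.0015,0,0,0]]'
```

```text
clock: 8.78
position: [0.6055, 0.0657, 0.0216]
tcp_rot: [-180.0, -0.0, 107.3]
ft_force: [0.3, -2.5, -0.5]
finger_gap: 0.0157
clock: 9.15
position: [0.6058, 0.066, 0.0217]
tcp_rot: [180.0, 0.1, 107.3]
ft_force: [2.4, -6.7, -1.2]
finger_gap: 0.0154
clock: 9.52
position: [0.6059, 0.066, 0.0218]
tcp_rot: [179.9, 0.2, 107.4]
ft_force: [0.4, -10.7, -1.1]
finger_gap: 0.0157
```

```bash
python3 -m jog '[[0.001,0,0,0],[0.002,0,0,0],[0.002,0,0,0],[0.002,0,0,0]]'
python3 -c "
from h import *
im=snap('wrist','w5');st()
cv2.imwrite('pics/w5z.png',cv2.resize(im[0:260,180:460],None,fx=2.7,fy=2.3,interpolation=cv2.INTER_CUBIC))"
```

```text
clock: 10.02
position: [0.606, 0.066, 0.022]
tcp_rot: [179.9, 0.4, 107.4]
ft_force: [2.8, -15.1, -0.7]
finger_gap: 0.0155
{'clock': 10.075, 'position': [0.606, 0.066, 0.022], 'tcp_rot': [179.9183, 0.388, 107.4003], 'ft_force': [1.6385, -15.4811, -1.3044], 'finger_gap': 0.0161, 'joints': [-4.1049, 44.7932, 92.1181, -0.4865, 42.8715, -21.1495]}
```

View pics/w5.png

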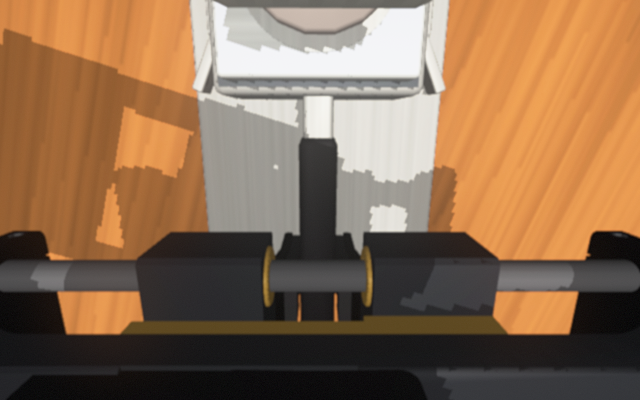

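View pics/w5z.png

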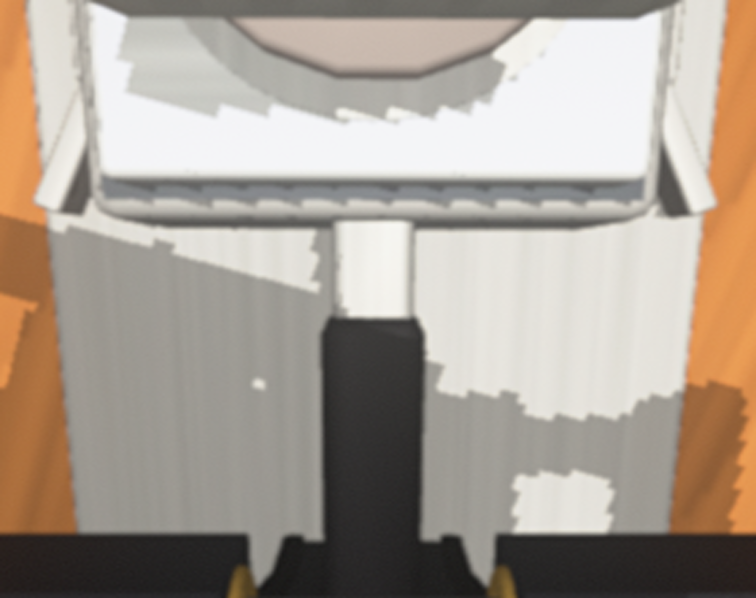

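Run:
```python
from h import *
a=np.radians(107.3);c,s=np.cos(a),np.sin(a)
def W(P,q): q=np.array(q); return np.c_[P[0]+c*q[:,0]-s*q[:,1],P[1]+s*q[:,0]+c*q[:,1],q[:,2]]
P=(.5706,.1780)
for n,q in dict(tipL12=(-.037,.052,.012),tipL26=(-.037,.052,.026),tipR12=(-.037,-.052,.012),tipR26=(-.037,-.052,.026),rearL=(-.04,.04,.052),rearR=(-.04,-.04,.052),rearL12=(-.04,.04,.012),rearR12=(-.04,-.04,.012),hnd=(-.055,0,.042),armfront=(-.027,0,.108)).items():
    p=proj(W(P,[q]),"wrist")[0]; print(n,p.round(1),"zoom",((p-[180,0])*[2.7,2.3]).round(0))
```

```text
tipL12 [211.6  90.6] zoom [ 85. 208.]
tipL26 [202.1  88.6] zoom [ 60. 204.]
tipR12 [425.3  91. ] zoom [662. 209.]
tipR26 [435.1  89. ] zoom [689. 205.]
rearL [211.9  92.1] zoom [ 86. 212.]
rearR [426.   92.5] zoom [664. 213.]
rearL12 [236.7  97.1] zoom [153. 223.]
rearR12 [400.3  97.4] zoom [595. 224.]
hnd [318.8 131.8] zoom [375. 303.]
armfront [321.    7.9] zoom [381.  18.]
```

Run:
```python
from h import *
a=np.radians(107.3);c,s=np.cos(a),np.sin(a)
def W(P,q): q=np.array(q); return np.c_[P[0]+c*q[:,0]-s*q[:,1],P[1]+s*q[:,0]+c*q[:,1],q[:,2]]
P=(.5706,.1780)
for x in(-.055,-.058,):
  for z in(.035,.049): print(x,z,((proj(W(P,[(x,0,z)]),"wrist")[0]-[180,0])*[2.7,2.3]).round(0))
# same for w4: handle fixed in hand -> tin relative tool; bed corners in w1 measured tin start
st()
look("foot","wrist");look("mould","wrist")
snap("scene","s2");im=cv2.imread("pics/s2.png");cv2.imwrite("pics/s2z.png",cv2.resize(im[210:320,260:420],None,fx=4.5,fy=4.5,interpolation=cv2.INTER_CUBIC))
```

```text
-0.055 0.035 [374. 301.]
-0.055 0.049 [375. 305.]
-0.058 0.035 [374. 317.]
-0.058 0.049 [375. 323.]
{'clock': 10.075, 'position': [0.606, 0.066, 0.022], 'tcp_rot': [179.9183, 0.388, 107.4003], 'ft_force': [1.6385, -15.4811, -1.3044], 'finger_gap': 0.0161, 'joints': [-4.1049, 44.7932, 92.1181, -0.4865, 42.8715, -21.1495]}
foot wrist 0.88 [0.5777 0.1545 0.0808]
mould wrist 0.74 [0.5871 0.1441 0.0586]
```

View pics/s2z.png

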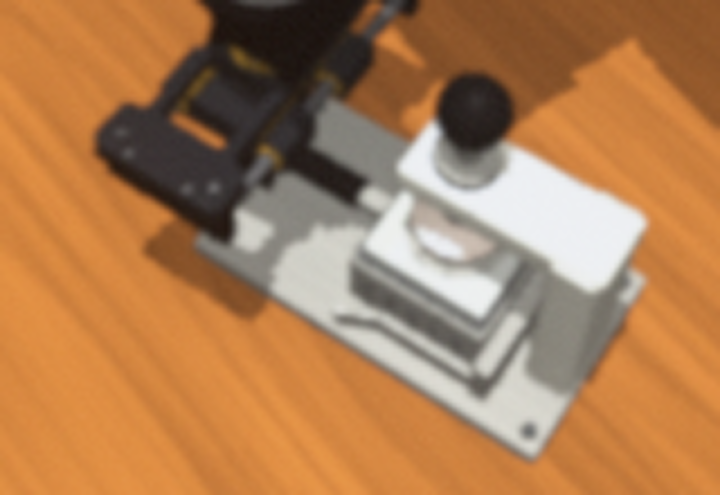

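```bash
python3 -m jog '[[-0.002,0,0,0],[-0.003,0,0,0],[-0.003,0,0,0],[-0.003,0,0,0],[-0.003,0,0,0],[-0.003,0,0,0],[-0.003,0,0,0],[-0.003,0,0,0]]' 0.7
python3 -c "
from h import *
st();to([.5706,.178,.26],107.3)"
```

```text
clock: 11.22
position: [0.6049, 0.0676, 0.0216]
tcp_rot: [180.0, -0.0, 107.3]
ft_force: [0.3, 0.9, -0.4]
finger_gap: 0.0604
{'clock': 11.225, 'position': [0.6049, 0.0676, 0.0216], 'tcp_rot': [179.9993, -0.0013, 107.2831], 'ft_force': [0.2698, 0.9264, -0.3776], 'finger_gap': 0.0604, 'joints': [-4.1318, 44.8329, 92.1305, 0.0022, 43.0364, -21.4165]}
delta tool: 0.1156 0.0 -0.2384 spin -0.02
```

```bash
python3 -m jog '[[0,0,-0.04,0],[0,0,-0.09,0],[0,0,-0.14,0],[0,0,-0.19,0],[0,0,-0.238,0],[0,0,-0.238,0],[0,0,-0.238,0]]' 0.7
python3 -c "
from h import *
im=snap('wrist','w6');st();look('ball','wrist');look('mould','wrist')
cv2.imwrite('pics/w6z.png',cv2.resize(im[0:240,220:420],None,fx=2.5,fy=2.5,interpolation=cv2.INTER_CUBIC))"
```

```text
clock: 12.1
position: [0.6042, 0.0676, 0.259]
tcp_rot: [-179.9, -0.0, 107.3]
ft_force: [-0.9, 0.5, -1.3]
finger_gap: 0.0609
{'clock': 12.15, 'position': [0.6037, 0.0677, 0.2581], 'tcp_rot': [-179.8281, -0.0671, 107.2825], 'ft_force': [-0.6003, -0.6137, -0.4918], 'finger_gap': 0.0609, 'joints': [-4.1331, 26.7987, 82.2186, -0.0004, 71.1672, -21.4156]}
ball wrist 0.57 [0.5728 0.1725 0.1793]
mould wrist 0.65 [0.5889 0.1475 0.0507]
```

View pics/w6z.png

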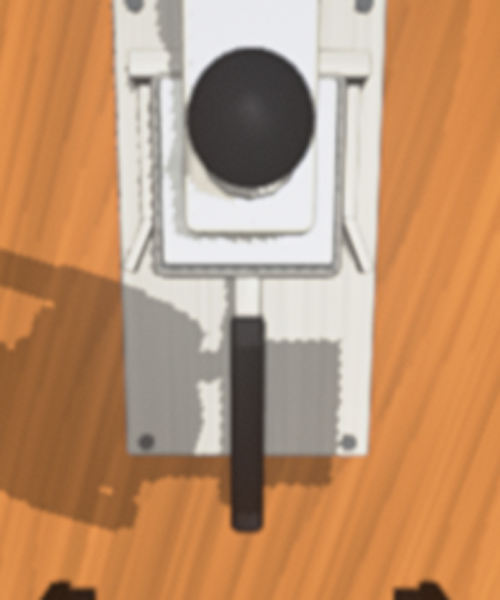

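Run:
```python
from h import *
b=ray(320.4,46.8,"wrist",.17); print(b)
q=[ray(220+u/2.5,v/2.5,"wrist",.012)[:2] for u,v in((127,456),(369,456))]
a=np.radians(107.3);c,s=np.cos(a),np.sin(a); print(np.mean(q,0)+np.array([c,s])*.125)
for x in (-.04,.04):
  for y in(.04,-.04):
    p=np.array([[.5703+c*x-s*y,.1778+s*x+c*y,.052]]); print(x,y,((proj(p,"wrist")[0]-[220,0])*2.5).round(0))
st();to([.5703,.1778,.151],107.3)
```

```text
[0.57047766 0.17744868 0.17      ]
[0.57010175 0.17707168]
-0.04 0.04 [155. 275.]
-0.04 -0.04 [344. 275.]
0.04 0.04 [149.  67.]
0.04 -0.04 [350.  66.]
{'clock': 12.25, 'position': [0.6037, 0.0677, 0.2576], 'tcp_rot': [-179.7854, -0.0847, 107.2795], 'ft_force': [-0.2684, -0.3648, -0.5101], 'finger_gap': 0.0609, 'joints': [-4.1342, 26.8489, 82.2134, 0.0005, 71.1684, -21.414]}
delta tool: 0.1151 0.0008 0.1066 spin -0.02
```

```bash
python3 -m jog '[[0.04,0,0,0],[0.08,0.0005,0,0],[0.115,0.0008,0,0],[0.115,0.0008,0,0],[0.115,0.0008,0.04,0],[0.115,0.0008,0.08,0],[0.115,0.0008,0.1066,0],[0.115,0.0008,0.1066,0]]' 0.7
python3 -c "
from h import *
st();to([.5704,.1776,.151],107.3)"
```

```text
clock: 13.25
position: [0.5697, 0.1763, 0.1499]
tcp_rot: [-179.6, -0.0, 107.2]
ft_force: [-0.3, 0.2, 1.0]
finger_gap: 0.0609
{'clock': 13.25, 'position': [0.5697, 0.1763, 0.1499], 'tcp_rot': [-179.5953, -0.0491, 107.2263], 'ft_force': [-0.3498, 0.2285, 1.0076], 'finger_gap': 0.0609, 'joints': [6.4793, 33.3282, 89.916, -0.0324, 57.1626, -10.7295]}
delta tool: 0.0011 0.0011 -0.0011 spin -0.07
```

Settle and close.

```bash
python3 -m jog '[[0,0,0,0],[0,0,0,0]]' 0.7 50
python3 -c "
from h import *
st();to([.5704,.1776,.151],107.3)"
python3 -m jog '[[0,0,0,0],[0,0,0,0],[0,0,0,0],[0,0,0,0],[0,0,0,0]]' 0 50
python3 -c "
from h import *
st();to([.5704,.1776,.151],107.3);print(ctrl.sense()['torque'])"
```

```text
clock: 13.5
position: [0.5727, 0.1775, 0.1544]
tcp_rot: [179.8, 0.0, 107.3]
ft_force: [-0.4, -0.6, 0.2]
finger_gap: 0.0609
{'clock': 13.5, 'position': [0.5727, 0.1775, 0.1544], 'tcp_rot': [179.8338, 0.0369, 107.2663], 'ft_force': [-0.4432, -0.65, 0.1714], 'finger_gap': 0.0609, 'joints': [6.5508, 32.9955, 89.6809, -0.0064, 57.1535, -10.7121]}
delta tool: 0.0008 -0.0022 0.0034 spin -0.03
clock: 14.12
position: [0.5718, 0.1777, 0.1532]
tcp_rot: [180.0, 0.0, 107.3]
ft_force: [-0.1, 0.1, 1.8]
finger_gap: 0.0344
{'clock': 14.125, 'position': [0.5718, 0.1777, 0.1532], 'tcp_rot': [179.9606, 0.0007, 107.2855], 'ft_force': [-0.1056, 0.0938, 1.8136], 'finger_gap': 0.0344, 'joints': [6.5822, 33.0792, 89.756, 0.0078, 57.1259, -10.7075]}
delta tool: 0.0003 -0.0014 0.0022 spin -0.01
[-0.01708876 -0.06953632 -0.02201419]
```

```bash
python3 -m jog '[[0,-0.001,0.002,0],[0,-0.001,0.002,0],[0,-0.001,0.002,0],[0,-0.001,0.002,0],[0,-0.001,0.002,0],[0,-0.001,0.002,0]]' 0.6
python3 -c "
from h import *
st();to([.5704,.1776,.151],107.3)"
```

```text
clock: 14.88
position: [0.5705, 0.1773, 0.1509]
tcp_rot: [-180.0, -0.0, 107.3]
ft_force: [0.4, -0.2, -0.8]
finger_gap: 0.052
{'clock': 14.875, 'position': [0.5705, 0.1773, 0.1509], 'tcp_rot': [-179.9932, -0.0009, 107.2851], 'ft_force': [0.4225, -0.1805, -0.7893], 'finger_gap': 0.052, 'joints': [6.5611, 33.1811, 90.0188, -0.0004, 56.8069, -10.7238]}
delta tool: 0.0003 -0.0 -0.0001 spin -0.01
```

```bash
python3 -m jog '[[0,0,0,0],[0,0,0,0],[0,0,0,0],[0,0,0,0]]' 0 55
python3 -c "
from h import *
print(ctrl.sense()['torque'])
im=snap('wrist','w7');st()
cv2.imwrite('pics/w7z.png',cv2.resize(im[60:340,180:460],None,fx=2,fy=2,interpolation=cv2.INTER_CUBIC))"
```

```text
clock: 15.38
position: [0.5717, 0.1777, 0.151]
tcp_rot: [179.9, 0.0, 107.3]
ft_force: [4.0, 2.0, -1.6]
finger_gap: 0.0339
[ 0.1606915  -0.4865749   0.00049024]
{'clock': 15.425, 'position': [0.5717, 0.1777, 0.151], 'tcp_rot': [179.8546, 0.0041, 107.2814], 'ft_force': [4.075, 2.6144, -3.3443], 'finger_gap': 0.0338, 'joints': [6.5701, 33.201, 89.9501, 0.0276, 56.7053, -10.7264]}
```

View pics/w7.png

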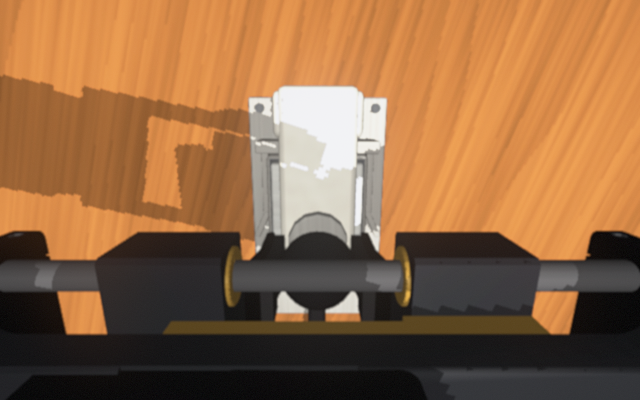

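```bash
python3 -c "
from h import *
print(proj([[.5704,.1776,.17],[.5717,.1777,.17]],'wrist'))"
python3 -m jog '[[0,0,0,5],[0,0,0,10],[0,0,0,15],[0,0,0,20]]'
python3 -c "
from h import *
print(ctrl.sense()['torque']);st()"
```

```text
[[316.71327646 267.91288781]
 [319.44842115 268.48402578]]
clock: 15.92
position: [0.5719, 0.1777, 0.151]
tcp_rot: [179.8, -0.0, 87.1]
ft_force: [5.4, 2.7, -3.6]
finger_gap: 0.034
[ 0.25958725 -0.547663    0.14625871]
{'clock': 15.925, 'position': [0.5719, 0.1777, 0.151], 'tcp_rot': [179.8307, -0.0451, 87.1486], 'ft_force': [5.407, 2.7456, -3.5696], 'finger_gap': 0.034, 'joints': [6.5713, 33.2048, 89.9396, 0.02, 56.6811, 9.4117]}
```

```bash
cat > q.py <<'E'
from h import *
s=ctrl.sense();print("torque",np.round(s['torque'],3),"yaw",round(s['tcp_rot'][2],2),"j6",round(s['joints'][5],2),"eff6",round(s['joint_efforts'][5],3),"gap",round(s['finger_gap'],4))
E
for i in 1; do python3 -m jog '[[0,0,0,5],[0,0,0,10]]' >/dev/null; python3 q.py; done
python3 -m jog '[[0,0,0,5],[0,0,0,10]]' >/dev/null; python3 q.py
python3 -m jog '[[0,0,0,5],[0,0,0,10]]' >/dev/null; python3 q.py
```

```text
torque [ 0.263 -0.621  0.134] yaw 77.15 j6 19.41 eff6 -0.286 gap 0.0338
torque [ 0.23  -0.586  0.193] yaw 67.15 j6 29.41 eff6 -0.286 gap 0.0338
torque [ 0.257 -0.631  0.171] yaw 57.14 j6 39.41 eff6 -0.287 gap 0.0339
```

```bash
python3 -m jog '[[0,0,0,5],[0,0,0,10]]' >/dev/null; python3 q.py
python3 -m jog '[[0,0,0,5],[0,0,0,10]]' >/dev/null; python3 q.py
python3 -m jog '[[0,0,0,5],[0,0,0,10]]' >/dev/null; python3 q.py
python3 -c "
from h import *
im=snap('scene','s3');look('foot','scene');st()
cv2.imwrite('pics/s3z.png',cv2.resize(im[210:320,260:420],None,fx=4.5,fy=4.5,interpolation=cv2.INTER_CUBIC))"
```

```text
torque [ 0.254 -0.709  0.109] yaw 47.15 j6 49.41 eff6 -0.287 gap 0.0339
torque [ 0.211 -0.712  0.189] yaw 37.14 j6 59.41 eff6 -0.288 gap 0.0339
torque [ 0.174 -0.691  0.186] yaw 27.15 j6 69.41 eff6 -0.288 gap 0.0336
foot scene 0.5 [0.5849 0.1852 0.0693]
foot scene 0.35 [ 0.634  -0.2687  0.0694]
{'clock': 17.525, 'position': [0.5725, 0.1773, 0.151], 'tcp_rot': [179.9099, -0.2207, 27.1912], 'ft_force': [4.8869, -0.1778, -5.087], 'finger_gap': 0.0336, 'joints': [6.5404, 33.2152, 89.9161, -0.0077, 56.6305, 69.3537]}
```

View pics/s3z.png

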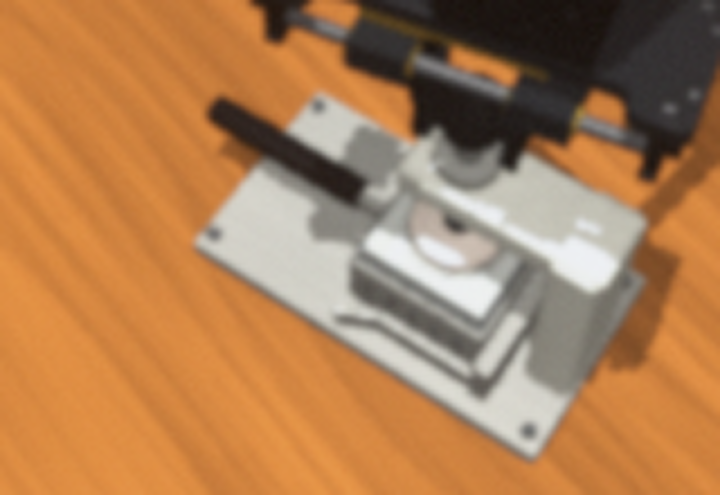

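```bash
python3 -m jog '[[0,0,0,0],[0,0,0,0],[0,0,0,0],[0.0014,0.0005,0,0]]' 0.6
python3 -m jog '[[0,0,0,-10],[0,0,0,-20],[0,0,0,-30],[0,0,0,-40],[0,0,0,-50],[0,0,0,-60],[0,0,0,-70],[0,0,0,-80]]'
python3 -m jog '[[0,0,0,0],[0,0,0,0],[0,0,0,0],[0,0,0,0]]' 0 55
python3 q.py
python3 -m jog '[[0,0,0,2],[0,0,0,4]]' ; python3 q.py
```

```text
clock: 18.02
position: [0.5715, 0.1775, 0.1509]
tcp_rot: [-180.0, 0.1, 27.3]
ft_force: [-0.1, 0.0, -0.1]
finger_gap: 0.0517
clock: 19.02
position: [0.5719, 0.1775, 0.151]
tcp_rot: [-180.0, -0.0, 107.6]
ft_force: [0.3, -0.1, 0.3]
finger_gap: 0.0519
clock: 19.52
position: [0.5719, 0.1775, 0.1509]
tcp_rot: [-180.0, -0.0, 107.2]
ft_force: [-0.7, -0.4, 1.1]
finger_gap: 0.034
torque [-0.107  0.122 -0.061] yaw 107.24 j6 -10.67 eff6 -0.065 gap 0.034
clock: 19.77
position: [0.5719, 0.1775, 0.1509]
tcp_rot: [-180.0, 0.0, 103.2]
ft_force: [-0.3, -0.8, 0.5]
finger_gap: 0.0332
torque [-0.123  0.103  0.167] yaw 103.17 j6 -6.59 eff6 -0.021 gap 0.0332
```

```bash
python3 -m jog '[[0,0,0,3],[0,0,0,6]]' >/dev/null; python3 q.py
python3 -m jog '[[0,0,0,3],[0,0,0,6]]' >/dev/null; python3 q.py
python3 -m jog '[[0,0,0,3],[0,0,0,6]]' >/dev/null; python3 q.py
```

```text
torque [-0.142  0.121  0.168] yaw 97.13 j6 -0.56 eff6 -0.109 gap 0.0337
torque [-0.088  0.146  0.14 ] yaw 91.13 j6 5.44 eff6 -0.1 gap 0.0338
torque [-0.089  0.043  0.175] yaw 85.14 j6 11.44 eff6 -0.082 gap 0.0339
```

```bash
cat > q.py <<'E'
from h import *
T=[];E=[]
for i in range(8):
    s=ctrl.sense();T.append(s['torque'][2]);E.append(s['joint_efforts'][5]);ctrl.grab_frame("scene")
print("tz",np.round(np.mean(T),3),"sd",np.round(np.std(T),3),"yaw",round(s['tcp_rot'][2],2),"eff6",np.round(np.mean(E),3),"gap",round(s['finger_gap'],4),s["clock"])
E
python3 q.py
python3 -m jog '[[0,0,0,3],[0,0,0,6]]' >/dev/null; python3 q.py
python3 -m jog '[[0,0,0,3],[0,0,0,6]]' >/dev/null; python3 q.py
```

```text
tz -0.011 sd 0.078 yaw 85.27 eff6 -0.012 gap 0.0338 20.875
tz 0.064 sd 0.081 yaw 79.32 eff6 0.051 gap 0.0336 21.525
tz 0.077 sd 0.06 yaw 73.32 eff6 0.07 gap 0.0338 22.175
```

```bash
cat > r.py <<'E'
from h import *
s=ctrl.sense();print("tz",round(s['torque'][2],3),"yaw",round(s['tcp_rot'][2],2),"fz",round(s['ft_force'][2],2))
E
python3 -c "
from h import *
im=snap('scene','s4')
cv2.imwrite('pics/s4z.png',cv2.resize(im[210:320,260:420],None,fx=4.5,fy=4.5,interpolation=cv2.INTER_CUBIC))"
python3 -m jog '[[0,0,0,2]]' >/dev/null; python3 r.py
python3 -m jog '[[0,0,0,2]]' >/dev/null; python3 r.py
python3 -m jog '[[0,0,0,2]]' >/dev/null; python3 r.py
python3 -m jog '[[0,0,0,2]]' >/dev/null; python3 r.py
```

```text
tz 0.208 yaw 71.22 fz -1.08
tz 0.254 yaw 69.18 fz -1.02
tz 0.244 yaw 67.17 fz -1.06
tz 0.18 yaw 65.16 fz -0.52
```

View pics/s4z.png

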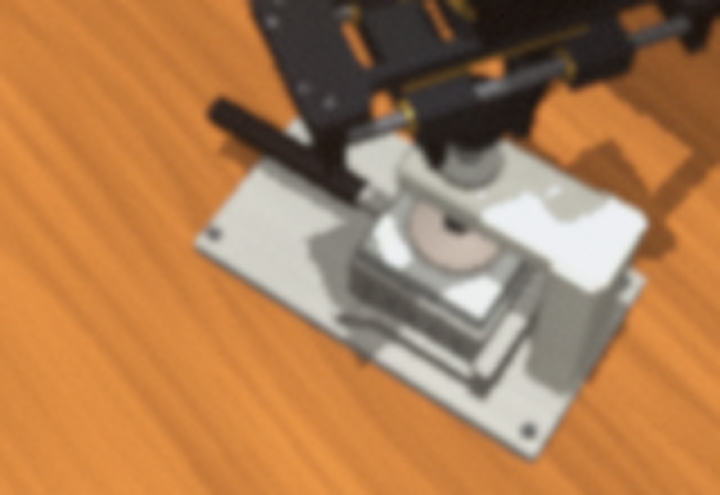

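```bash
python3 -c "
from h import *
ims=[cv2.resize(cv2.imread('pics/%s.png'%f)[245:285,335:385],None,fx=5.3,fy=5.3*1,interpolation=cv2.INTER_CUBIC) for f in('s2','s3','s4')]
snap('scene','s5');ims.append(cv2.resize(cv2.imread('pics/s5.png')[245:285,335:385],None,fx=5.3,fy=5.3,interpolation=cv2.INTER_CUBIC))
cv2.imwrite('pics/cmp.png',np.vstack([np.hstack(ims[:2]),np.hstack(ims[2:])]))
for a in((.5715,.1776,.0),): 
  for z in(.07,.06,.058): print(z,proj([[a[0],a[1],z]],'scene'))
"
```

```text
0.07 [[361.93492107 259.20790263]]
0.06 [[361.60708706 261.41788976]]
0.058 [[361.54225114 261.85496011]]
```

View pics/cmp.png

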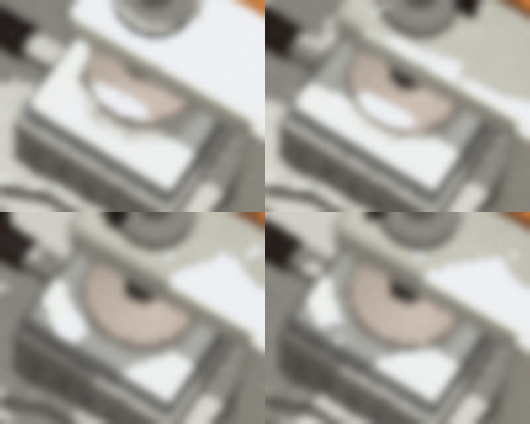

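```bash
python3 -m jog '[[0,0,0,1]]' >/dev/null; python3 r.py
python3 -m jog '[[0,0,0,1]]' >/dev/null; python3 r.py
python3 -m jog '[[0,0,0,1]]' >/dev/null; python3 r.py
python3 -m jog '[[0,0,0,1]]' >/dev/null; python3 r.py
```

```text
tz 0.27 yaw 64.23 fz -1.29
tz 0.292 yaw 63.22 fz -1.18
tz 0.224 yaw 62.22 fz -1.16
tz 0.31 yaw 61.22 fz -0.75
```

```bash
python3 -m jog '[[0,0,0,-4],[0,0,0,-8],[0,0,0,-7]]' >/dev/null; python3 r.py
python3 -m jog '[[0,0,0,1]]' >/dev/null; python3 r.py
python3 -m jog '[[0,0,0,1]]' >/dev/null; python3 r.py
python3 -m jog '[[0,0,0,1]]' >/dev/null; python3 r.py
python3 -m jog '[[0,0,0,1]]' >/dev/null; python3 r.py
python3 -m jog '[[0,0,0,1]]' >/dev/null; python3 r.py
python3 -m jog '[[0,0,0,1]]' >/dev/null; python3 r.py
python3 -m jog '[[0,0,0,1]]' >/dev/null; python3 r.py
```

```text
tz 0.224 yaw 68.16 fz -1.26
tz 0.259 yaw 67.16 fz -1.32
tz 0.176 yaw 66.19 fz -2.24
tz 0.316 yaw 65.21 fz -1.64
tz 0.258 yaw 64.21 fz -2.23
tz 0.29 yaw 63.22 fz -2.34
tz 0.203 yaw 62.22 fz -0.91
tz 0.244 yaw 61.22 fz -1.28
```

```bash
python3 -m jog '[[0,0,0,0],[0,0,0,0],[0,0,0,0],[0,0,0,0],[0,0,0,0],[0,0,0,0]]' 0.8
python3 -m jog '[[0,0,-0.02,0],[0,0,-0.05,0],[0,0,-0.09,0],[0,0,-0.13,0],[0,0,-0.13,0],[0,0,-0.13,0]]' 0.8
python3 -c "
from h import *
st();to([.602,.075,.28],107.3)"
```

```text
clock: 25.32
position: [0.572, 0.1776, 0.151]
tcp_rot: [-180.0, -0.0, 61.3]
ft_force: [0.5, 0.1, -1.1]
finger_gap: 0.0694
clock: 26.08
position: [0.5714, 0.1775, 0.2803]
tcp_rot: [-179.9, 0.0, 61.3]
ft_force: [-0.1, -1.1, -0.9]
finger_gap: 0.0698
{'clock': 26.075, 'position': [0.5714, 0.1775, 0.2803], 'tcp_rot': [-179.9393, 0.044, 61.2853], 'ft_force': [-0.0826, -1.0742, -0.9213], 'finger_gap': 0.0698, 'joints': [6.5627, 24.7566, 82.0293, -0.0009, 73.289, 35.2777]}
delta tool: -0.0751 0.0761 0.0003 spin -46.01
```

```bash
python3 -m jog '[[-0.015,0.015,0,-9],[-0.03,0.03,0,-18],[-0.045,0.045,0,-27],[-0.06,0.06,0,-36],[-0.075,0.076,0,-46],[-0.075,0.076,0,-46],[-0.075,0.076,0,-46]]'
python3 -c "
from h import *
im=snap('wrist','w8');st();look('foot','wrist');snap('scene','s6')
cv2.imwrite('pics/w8z.png',cv2.resize(im[0:240,220:420],None,fx=2.5,fy=2.5,interpolation=cv2.INTER_CUBIC))"
```

```text
clock: 26.95
position: [0.6018, 0.0759, 0.2797]
tcp_rot: [-179.9, -0.1, 107.1]
ft_force: [-0.5, -0.4, 0.2]
finger_gap: 0.0693
{'clock': 27.0, 'position': [0.6019, 0.0761, 0.2801], 'tcp_rot': [-179.8975, -0.069, 107.1995], 'ft_force': [0.7185, -0.3533, 0.0398], 'finger_gap': 0.0695, 'joints': [-3.3516, 25.4921, 80.8025, 0.0298, 73.8256, -20.5595]}
```

View pics/w8z.png

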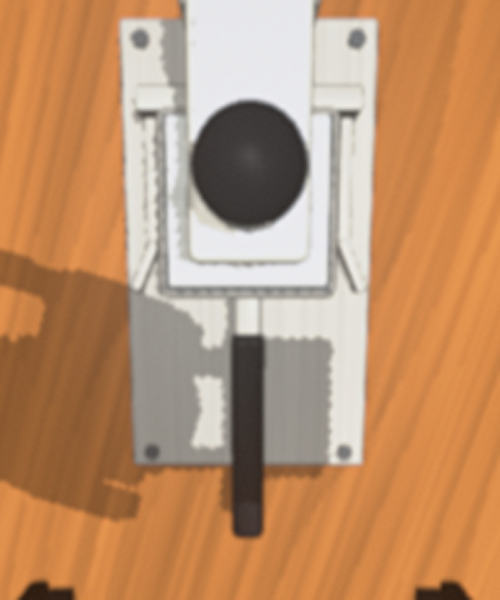

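View pics/s6.png

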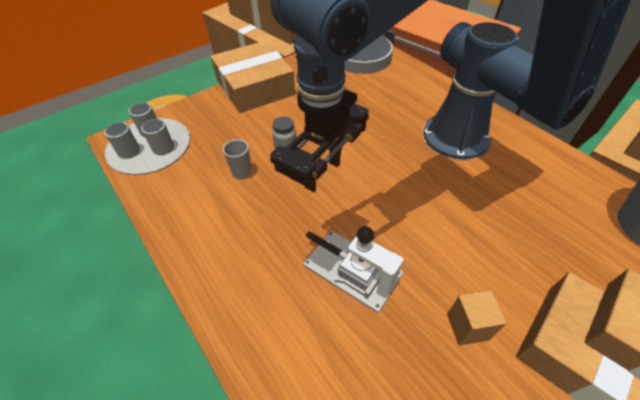

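```bash
python3 -c "
from h import *
for n in('tumbler','canister','carton'): look(n,'scene',1)
print(ctrl.finish_job())"
```

```text
tumbler scene 0.8 [ 0.6298 -0.2697  0.0689]
canister scene 0.86 [ 0.4798 -0.282   0.0867]
carton scene 0.77 [0.4899 0.4202 0.0982]
the job is handed in; nothing more can be done
None
```

The tin is home in the press, the foot is holding it with roughly 15 N, and the arm is clear of everything. The job was handed in at about 27 s.

- **Tin:** I gripped it by the handle, squared it up and slid it in until it stalled hard at about 15 N of push. After I let go, its rear corners in the wrist picture matched the home position to within about 1 mm. The only mismatch was the front end of the handle's black part, which appeared 2–3 mm off. I put that down to its shape, because the tin's edges agreed.
- **Knob:** I turned it about 126° clockwise, in two grasps. The turning torque rose from about 0.165 Nm when free to about 0.26 Nm at the end. That corresponds to about 15 N, give or take 2–3 N, because the readings are noisy.
    - **First grip:** it was slightly high, so I reset it before turning.
    - **Last stretch:** I backed off about 8° and went forward again once to repeat the torque readings.
- **Final checks:** The scene camera showed the foot lower, but it was too coarse to confirm contact with the lid, and the network did not report the foot in the last wrist picture. Contact and force therefore rest on the torque readings alone. The tumbler, canister and carton were found where they started, within the detector's usual scatter (about 5 to 13 mm).

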